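# Bolt the hatch of the felt cutter guard

## Robot

A 6-joint arm with a two-finger parallel gripper is mounted at the origin on the work surface. World frame = base frame: x ahead of the robot, y to its left, z up, the work surface at z = 0. Lengths are in m, angles in rad, forces in N, time in s.
With the tool pointing down it reaches from about 0.275 to 0.75 m from the base axis. Payload 10.2 kg.
Tool frame: the origin (TCP) lies midway between the tips of the shut fingers; the grasp point (between the pads) lies r.grasp_offset behind it (r.grasp_offset is the distance from the TCP to the grasp point, in m); z points along the fingers, y is the direction in which the jaws open and shut (so a half turn about z gives the same grasp; the last joint's range is limited). The gripper opens to 85 mm and grips with 20 to 120 N. Pads are 22 mm wide; open, the fingers measure 114 mm over their backs; the gripper's body (76 mm by 85 mm) begins 54 mm behind the grasp point. The pads swing forward as they close: fully open they stand 13 mm farther back than shut.
Start: joints at [-1.336, 0.313, 1.498, -0, 1.331, -0.223], TCP at [0.232, -0.471, 0.231] pointing down, gripper open.
Joint ranges: [-2.94, 2.94], [-0.97, 2.17], [0.19, 2.56], [-1.23, 4.37], [0.02, 3.11], [-2.88, 2.88]. Speed limits (rad/s): [2.39, 2.39, 3.01, 3.14, 3.14, 3.14].

## Interface

Orientations are given as a unit quaternion [w, x, y, z].
In Python, from plant import r gives the robot as it stands.
- The arm moves only by the tool arm_command, never from a script. Its argument "moves" is a list of rows, each an object of numbers: "tx", "ty", "tz": the shift along the world's x, y, z in cm; "ax", "ay", "az": the turn, a rotation vector about the world's x, y, z in rad. A call has 1 to 8 rows; each row is the pose to reach, as a shift and turn from the pose commanded when the call began; what a row does not reach only later rows make up. A row lasts 1/10 s, in which the tool goes at most 50 mm and 8.59 degrees, less where a joint would pass 70% of its speed; a pose out of reach is approached as far as the arm can. A call with a gripper value outside its range is refused whole. "hand" is the opening, from 0 (shut) to 1 (fully open), set as the call begins (left out, the last holds). The fingers move at their own pace and stop on an object; "squeeze" is the grip in N (left out, the last holds). Time passes only in rows, so rows that repeat a pose let the fingers close. It gives the time, the measured TCP pose, the force and the opening at its end, in the units of the state.
- r.sense(): the state, without advancing time (a new reading comes with each control period).
- r.snapshot(name): name is "scene" or "top" or "wrist"; returns a dict with "image" (420x560x3 uint8, blue, green, red), "fx", "fy", "cx", "cy" (pixels), "k1" (the pictures are not rectified: a ray, as slopes to the right and down, at radius r is drawn at 1 + k1 r^2 times it, then the intrinsics apply), "rvec" (rotation vector, rad) and "tvec" (3), from world to camera coordinates, as OpenCV has them; the wrist camera has in their place "mount" (4x4, takes a point from camera to tool coordinates, whose origin is the TCP and whose axes are the flange's). Camera axes: x right, y down, z forward; pixel columns grow to the right and rows downward; lengths in m; the calibration is good to about 2 mm. A picture is of the moment at which its call begins: read the wrist's pose just before it. There is no depth.
- r.sign_off(): hands the job in, once; it reports no verdict.
The state is a dict: "time": time; "joints": joint angles; "joint_vel": joint speeds; "joint_torque": joint torques, N m; "ee_pos": TCP position; "ee_rot": TCP orientation; "contact_force": force on the tool from outside, world axes, zero at the start; "moment": the same for the moment, N m; "finger_gap": finger opening in m.
Only numpy, scipy, OpenCV 4.12 (cv2) and the standard library are available. Lean on these libraries where they do the work, as an engineer would, in place of code of your own. Each camera call takes 0.05 s, during which the arm holds its last target.

## Task

Lock the hatch of the yellow cutter guard: press the red spring catch down with one fingertip and, keeping it down the whole way, push the black tab with the other fingertip until the bolt is fully home in its keeper. Then let the catch spring back up so that it locks the bolt, and take the hand clear. Nothing is to be gripped or lifted, and the blue tape roll, the cardboard core and the bottle stay where they are.

Things in the scene. Friction and masses are not known exactly. Their poses are not given: they have to be found in the camera images.
- guard: fixed yellow steel box, 70 mm high with a flat top (the deck), x -125 to +145, y -150 to +150 mm; origin on the table, in the middle of the mechanism. Its +y is the way the bolt slides to lock. On the deck, side by side along y: the red catch (middle line x = -30) and the bolt with its black tab (x = +30). Bolt guides at y = -66 and +74, x = +30, rise 24 mm above the deck
- catch_pad (a point): middle of the flat top face of the red spring catch, a bar 34 (guard x) x 110 (guard y) mm beside the bolt, at guard x = -30, y = -47 to +63; its top is 44 mm above the deck (114 above the table) when up and moves straight down when pressed anywhere on it. Axes parallel to the guard's
- catch (a joint): how far the catch is pressed, m: 0 = up, 0.012 = at its stop. The spring takes about 3 N to start, 8 N at the stop; let go, it springs up by itself. Its two teeth block the bolt's cross pin near the start and just before home (and lock it from behind once home); the pin passes only while the catch is down by more than 0.006 (0.008 to 0.011 is good)
- bolt_tab (a point): middle of the top edge of the black upright tab on the bolt, 36 (guard x) x 8 (guard y) mm, at guard x = +30, y = bolt travel; top 58 mm above the deck (128 above the table), foot 18 mm above the deck; the round bolt under it tops out 20 mm above the deck. Between tab and catch is a gap 25 mm wide, empty but for the low cross pin. Axes parallel to the guard's
- bolt (a joint): bolt travel, m, along guard +y: starts at 0 to 0.004; 0.050 = fully home against its stop, its end in the dark keeper block (28 mm high, guard y 117 to 139). Short of 0.048 the catch cannot come up behind it. Sliding friction about 3 N; it stays where it is left
- tape: loose blue tape roll lying flat on the guard's deck at its guard +x edge, outside diameter 56, height 24 mm; origin at the centre of its underside. Leave alone
- core: loose cardboard core tube standing on the table, diameter 72, height 110 mm; origin at the centre of its underside. Leave alone
- bottle: loose white bottle with a red cap standing on the table, diameter 60, height 130 mm; origin at the centre of its underside. Leave alone

How it is judged:
By the outcome, as a careful person would: the job done as asked, in the order asked, and still so for the second after the job is handed in, with the robot touching nothing.
It also fails if it takes over 48 s, if anything falls off the work surface, if the arm or the gripper's body presses on something with over 40 N, if the wrist force passes 120 N, or if a joint passes its speed limit or range.

## Working session

There is one attempt and no reset: what is moved stays moved. The work goes in short steps, Python scripts to look and compute and a tool call to move; the robot and the scene stay as the last step left them, time stands still between calls to the robot, and variables do not carry over. Pictures are saved under pics/ and viewed, and the job is handed in when it is done.

Besides the shell and the picture viewer there is one more tool, called after "Emit:" as name(argument=value, ...), one argument or row to a line, values as JSON. arm_command: Moves the arm, as the interface text tells. Its arguments: {"type":"object","properties":{"moves":{"type":"array"},"hand":{"type":"number"},"squeeze":{"type":"number"}},"required":["moves"]}

```bash
ls; mkdir -p pics; python3 - <<'E'
from plant import r
import cv2,numpy as np
s=r.sense(); print({k:np.round(v,4) for k,v in s.items()}, r.grasp_offset)
for n in("scene","top","wrist"):
    d=r.snapshot(n); cv2.imwrite(f"pics/{n}0.png",d["image"])
    print(n,{k:np.round(v,4) for k,v in d.items() if k!="image"})
    np.save(f"pics/{n}0.npy",d,allow_pickle=True)
E
```

```text
pics
{'time': np.float64(0.0), 'joints': array([-1.3364,  0.3135,  1.4984,  0.    ,  1.331 , -0.2234]), 'joint_vel': array([ 0.0009,  0.0007, -0.0023,  0.0004,  0.0011,  0.0009]), 'joint_torque': array([-2.00000e-04, -4.12264e+01, -2.59741e+01, -2.00000e-04,
        4.20000e-03, -0.00000e+00]), 'ee_pos': array([ 0.232 , -0.4707,  0.2307]), 'ee_rot': array([-6.000e-04,  9.739e-01,  2.269e-01,  0.000e+00]), 'contact_force': array([-0.0624,  1.1276, -0.1541]), 'moment': array([ 0.0002, -0.0517, -0.0103]), 'finger_gap': np.float64(0.0854)} 0.0187
scene {'fx': np.float64(483.9594), 'fy': np.float64(483.9594), 'cx': np.float64(277.1866), 'cy': np.float64(201.9856), 'k1': np.float64(0.0598), 'rvec': array([ 1.6021,  1.858 , -0.8644]), 'tvec': array([ 0.0844, -0.3203,  1.7338])}
top {'fx': np.float64(393.4664), 'fy': np.float64(393.4664), 'cx': np.float64(284.9364), 'cy': np.float64(208.6034), 'k1': np.float64(-0.0391), 'rvec': array([ 2.1532, -2.2027,  0.0722]), 'tvec': array([0.0101, 0.6285, 1.0471])}
wrist {'fx': np.float64(302.739), 'fy': np.float64(302.739), 'cx': np.float64(279.8917), 'cy': np.float64(204.352), 'k1': np.float64(-0.0551), 'mount': array([[-1.400e-03, -9.591e-01, -2.830e-01,  7.200e-02],
       [ 1.000e+00, -1.700e-03,  6.000e-04, -1.000e-04],
       [-1.000e-03, -2.830e-01,  9.591e-01, -1.432e-01],
       [ 0.000e+00,  0.000e+00,  0.000e+00,  1.000e+00]])}
```

View pics/scene0.png

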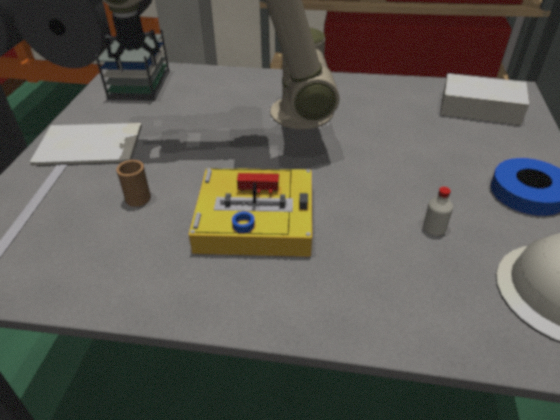

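View pics/top0.png

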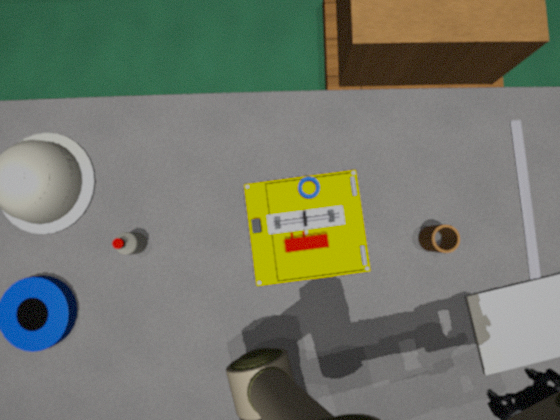

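View pics/wrist0.png

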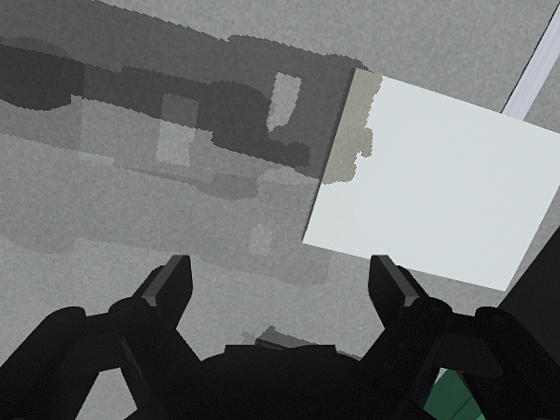

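```bash
cat > h.py <<'E'
import numpy as np,cv2
from scipy.spatial.transform import Rotation as R
def load(n): return np.load(f"pics/{n}.npy",allow_pickle=True).item()
def rays(d,px,tcp=None,q=None):
    px=np.atleast_2d(np.asarray(px,float)).reshape(-1,1,2)
    K=np.array([[d["fx"],0,d["cx"]],[0,d["fy"],d["cy"]],[0,0,1.]])
    u=cv2.undistortPoints(px,K,np.array([d["k1"],0,0,0,0.])).reshape(-1,2)
    v=np.c_[u,np.ones(len(u))]
    if "mount" in d:
        M=np.asarray(d["mount"]); Rt=R.from_quat(q,scalar_first=True).as_matrix()
        return Rt@M[:3,3]+tcp, v@(Rt@M[:3,:3]).T
    Rm=cv2.Rodrigues(np.asarray(d["rvec"],float))[0]
    return -Rm.T@np.asarray(d["tvec"],float).ravel(), v@Rm
def plane(d,px,z,**k):
    o,v=rays(d,px,**k); return o+v*((z-o[2])/v[:,2])[:,None]
def masks(im):
    h=cv2.cvtColor(im,cv2.COLOR_BGR2HSV)
    return dict(yellow=cv2.inRange(h,(22,120,90),(35,255,255)),
      red=cv2.inRange(h,(0,150,80),(8,255,255))|cv2.inRange(h,(172,150,80),(180,255,255)),
      blue=cv2.inRange(h,(100,120,60),(125,255,255)))
E
python3 - <<'E'
from h import *
for n in("top0","scene0"):
    d=load(n);im=d["image"];m=masks(im)
    for c,z in(("yellow",.07),("red",.114),("blue",.094)):
        cs,_=cv2.findContours(m[c],cv2.RETR_EXTERNAL,cv2.CHAIN_APPROX_NONE)
        for k in sorted(cs,key=cv2.contourArea)[-3:]:
            if cv2.contourArea(k)<40: continue
            P=plane(d,k.reshape(-1,2),z)[:,:2]
            rr=cv2.minAreaRect((P*1000).astype(np.float32))
            print(n,c,cv2.contourArea(k),cv2.boundingRect(k),np.round(rr[0],1),np.round(rr[1],1),round(rr[2],1))
d=load("top0");cv2.imwrite("pics/top0z.png",cv2.resize(d["image"][165:290,235:385],None,fx=5,fy=5,interpolation=cv2.INTER_CUBIC))
E
```

```text
top0 yellow 112.0 (302, 181, 13, 13) [680.3 -66.1] [31.4 31.6] 88.4
top0 yellow 11197.5 (244, 170, 127, 116) [575.3 -58.8] [269.8 298.6] 6.1
top0 red 74.5 (113, 239, 11, 10) [543.8 415.1] [22.7 25.5] 0.3
top0 red 436.0 (285, 235, 43, 16) [537.6 -55. ] [ 31.3 102.7] 6.3
top0 blue 299.0 (299, 177, 20, 21) [677.2 -66.2] [48.5 51.4] 88.6
top0 blue 4167.0 (0, 276, 72, 76) [369.6 639.9] [190. 189.] 0.9
scene0 yellow 8714.0 (189, 169, 123, 87) [603.3 -53.7] [329.2 297.3] 6.0
scene0 red 51.5 (440, 187, 10, 8) [526.7 419.1] [21.4 29.4] 84.6
scene0 red 290.0 (238, 174, 40, 9) [539.7 -52.7] [ 33.9 102.6] 7.9
scene0 blue 304.5 (233, 212, 20, 20) [686.8 -62.8] [67.9 46.2] 11.1
scene0 blue 3026.5 (494, 158, 66, 57) [442.5 630.3] [151.9 240.3] 75.5
```

View pics/top0z.png

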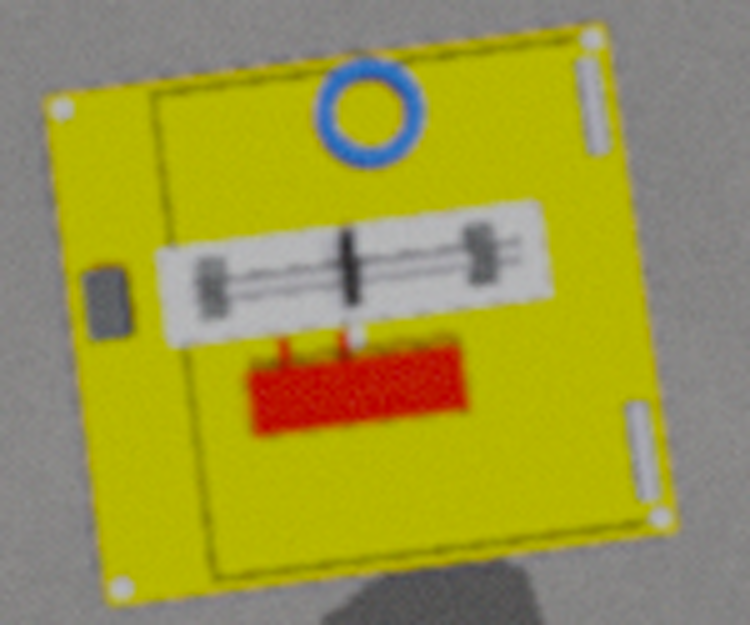

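Emit:
arm_command(
  moves=[
    {"tx":2.1,"ty":2.4,"az":0.08},
    {"tx":4.2,"ty":4.8,"az":0.155},
    {"tx":6.3,"ty":7.2,"az":0.23},
    {"tx":8.4,"ty":9.7,"az":0.305},
    {"tx":10.5,"ty":12.1,"az":0.38},
    {"tx":12.6,"ty":14.5,"az":0.46},
    {"tx":14.7,"ty":16.9,"az":0.535},
    {"tx":16.8,"ty":19.35,"az":0.61},
  ],
  hand=0.53,
)

```text
schema error: expected keys tx, ty, tz, ax, ay, az
```

Emit:
arm_command(
  moves=[
    {"tx":2.1,"ty":2.4,"az":0.08},
    {"tx":4.2,"ty":4.8,"az":0.155},
    {"tx":6.3,"ty":7.2,"az":0.23},
    {"tx":8.4,"ty":9.7,"az":0.305},
    {"tx":10.5,"ty":12.1,"az":0.38},
    {"tx":12.6,"ty":14.5,"az":0.46},
    {"tx":14.7,"ty":16.9,"az":0.535},
    {"tx":16.8,"ty":19.35,"az":0.61},
  ],
)

```text
schema error: expected keys tx, ty, tz, ax, ay, az
```

```bash
cat > look.py <<'E'
import sys
from plant import r
from h import *
def look(tag,names=("wrist","top","scene")):
    for n in names:
        s=r.sense(); d=r.snapshot(n); d=dict(d); d["tcp"]=np.array(s["ee_pos"]); d["q"]=np.array(s["ee_rot"])
        np.save(f"pics/{n}{tag}.npy",d,allow_pickle=True); cv2.imwrite(f"pics/{n}{tag}.png",d["image"])
    s=r.sense(); print({k:np.round(v,4).tolist() for k,v in s.items() if k in("time","ee_pos","ee_rot","contact_force","moment","finger_gap","joints")})
if __name__=="__main__": look(sys.argv[1],sys.argv[2:] or ("wrist","top","scene"))
E
python3 look.py 1 wrist
```

```text
{'time': 0.2, 'joints': [-1.3364, 0.3133, 1.4981, -0.0, 1.331, -0.2234], 'ee_pos': [0.232, -0.4708, 0.231], 'ee_rot': [-0.0004, 0.9739, 0.2269, -0.0], 'contact_force': [-0.2027, 0.2231, -1.007], 'moment': [-0.0281, -0.0576, -0.0199], 'finger_gap': 0.0853}
```

View pics/wrist1.png

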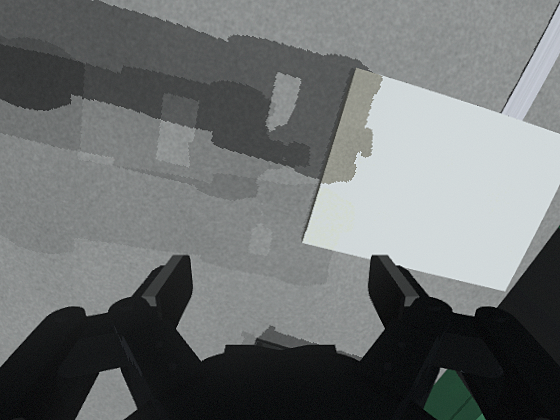

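The image is unchanged, because the calls were refused: every row needs all six keys.

Emit:
arm_command(
  moves=[
    {"tx":2.1,"ty":2.4,"tz":0,"ax":0,"ay":0,"az":0.08},
    {"tx":4.2,"ty":4.8,"tz":0,"ax":0,"ay":0,"az":0.155},
    {"tx":6.3,"ty":7.2,"tz":0,"ax":0,"ay":0,"az":0.23},
    {"tx":8.4,"ty":9.7,"tz":0,"ax":0,"ay":0,"az":0.305},
    {"tx":10.5,"ty":12.1,"tz":0,"ax":0,"ay":0,"az":0.38},
    {"tx":12.6,"ty":14.5,"tz":0,"ax":0,"ay":0,"az":0.46},
    {"tx":14.7,"ty":16.9,"tz":0,"ax":0,"ay":0,"az":0.535},
    {"tx":16.8,"ty":19.35,"tz":0,"ax":0,"ay":0,"az":0.61},
  ],
  hand=0.53,
)

```text
time: 1.0
ee_pos: [0.4007, -0.2764, 0.2312]
ee_rot: [-0.0, 0.86, 0.51, -0.0]
contact_force: [0.2, -0.4, -0.5]
finger_gap: 0.0453
```

Emit:
arm_command(
  moves=[
    {"tx":2.1,"ty":2.4,"tz":0,"ax":0,"ay":0,"az":0.08},
    {"tx":4.2,"ty":4.8,"tz":0,"ax":0,"ay":0,"az":0.155},
    {"tx":6.3,"ty":7.2,"tz":0,"ax":0,"ay":0,"az":0.23},
    {"tx":8.4,"ty":9.7,"tz":0,"ax":0,"ay":0,"az":0.305},
    {"tx":10.5,"ty":12.1,"tz":0,"ax":0,"ay":0,"az":0.38},
    {"tx":12.6,"ty":14.5,"tz":0,"ax":0,"ay":0,"az":0.46},
    {"tx":14.7,"ty":16.9,"tz":0,"ax":0,"ay":0,"az":0.535},
    {"tx":16.8,"ty":19.3,"tz":0,"ax":0,"ay":0,"az":0.61},
  ],
)

```text
time: 1.8
ee_pos: [0.5687, -0.0833, 0.2311]
ee_rot: [-0.0, 0.667, 0.745, -0.0]
contact_force: [-0.6, -0.3, 0.4]
finger_gap: 0.0455
```

```bash
python3 look.py 2 wrist scene
```

```text
{'time': 1.9, 'joints': [-0.3466, 0.425, 1.3404, 0.0007, 1.3766, -0.4591], 'ee_pos': [0.5694, -0.0818, 0.2307], 'ee_rot': [-0.0003, 0.6663, 0.7457, 0.0002], 'contact_force': [-0.3371, -0.636, 0.0566], 'moment': [-0.0499, -0.0187, 0.0523], 'finger_gap': 0.0454}
```

View pics/wrist2.png

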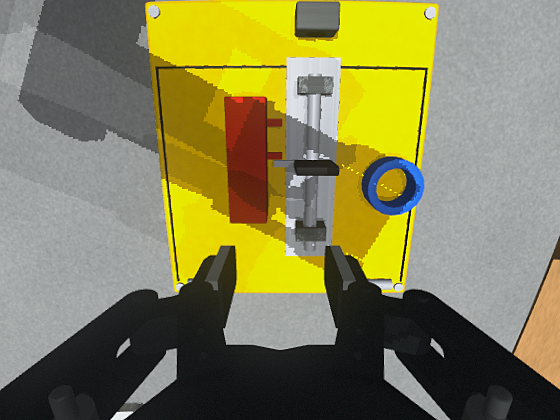

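```bash
python3 - <<'E'
from h import *
d=load("wrist2");im=d["image"];k=dict(tcp=d["tcp"],q=d["q"])
cv2.imwrite("pics/wrist2z.png",cv2.resize(im[85:250,210:360],None,fx=4.5,fy=3.6*1,interpolation=cv2.INTER_CUBIC) if 0 else cv2.resize(im[90:240,210:360],None,fx=4,fy=4,interpolation=cv2.INTER_CUBIC))
m=masks(im)
for c,z in(("yellow",.07),("red",.114),("blue",.094)):
    h=cv2.cvtColor(im,cv2.COLOR_BGR2HSV)
    cs,_=cv2.findContours(m[c],cv2.RETR_EXTERNAL,cv2.CHAIN_APPROX_NONE)
    q=max(cs,key=cv2.contourArea);P=plane(d,q.reshape(-1,2),z,**k)[:,:2]
    rr=cv2.minAreaRect((P*1000).astype(np.float32));print(c,cv2.boundingRect(q),np.round(rr[0],1),np.round(rr[1],1),round(rr[2],1))
print(np.round(plane(d,[(150,2),(438,2),(430,12),(152,12)],.07,**k)*1000,1))
E
```

```text
yellow (145, 0, 294, 293) [576.6 -57.6] [267.3 296.7] 6.1
red (224, 97, 43, 126) [536.1 -54.3] [ 33.6 108.4] 6.0
blue (362, 157, 62, 58) [674.9 -64.7] [54.1 61.3] 77.7
[[433.2  75.6  70. ]
 [692.5 104.8  70. ]
 [686.8  95.5  70. ]
 [435.3  67.4  70. ]]
```

View pics/wrist2z.png

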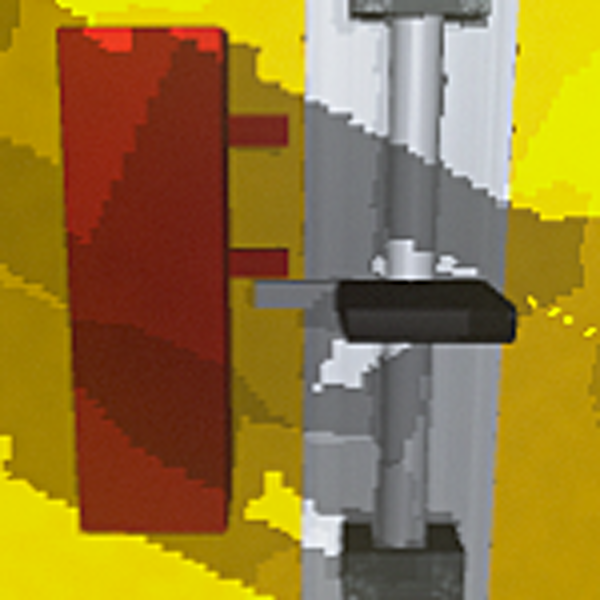

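View pics/scene2.png

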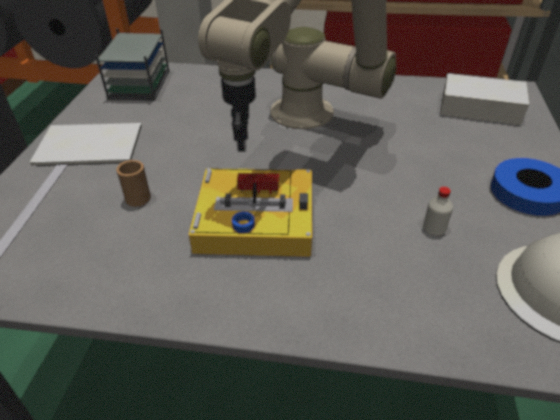

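```bash
python3 - <<'E'
from h import *
d=load("wrist2");k=dict(tcp=d["tcp"],q=d["q"])
P=plane(d,[(298,175.2),(338.2,175.2),(297,167.2),(338.2,167.2)],.128,**k)*1000
g=.1065;c,s=np.cos(g),np.sin(g);A=np.array([[c,-s],[s,c]])
o=np.array([565.9,-59.2])
print(np.round(P,1));print(np.round((P[:,:2]-o)@A,1)); print(((np.array([536.1,-54.3])-o)@A),((d["tcp"][:2]*1000-o)@A))
E
```

```text
[[580.9 -57.6 128. ]
 [613.9 -53.9 128. ]
 [579.2 -51.1 128. ]
 [612.9 -47.3 128. ]]
[[15.   0. ]
 [48.3  0.1]
 [14.1  6.7]
 [47.9  6.8]]
[-29.11029608   8.03994166] [  0.24378907 -24.23381297]
```

Emit:
arm_command(
  moves=[
    {"tx":0,"ty":0,"tz":-2,"ax":0,"ay":0,"az":0},
    {"tx":0,"ty":0,"tz":-4,"ax":0,"ay":0,"az":0},
    {"tx":0,"ty":0,"tz":-6,"ax":0,"ay":0,"az":0},
    {"tx":0,"ty":0,"tz":-8,"ax":0,"ay":0,"az":0},
    {"tx":0,"ty":0,"tz":-9.5,"ax":0,"ay":0,"az":0},
    {"tx":0,"ty":0,"tz":-10.3,"ax":0,"ay":0,"az":0},
    {"tx":0,"ty":0,"tz":-10.6,"ax":0,"ay":0,"az":0},
    {"tx":0,"ty":0,"tz":-10.6,"ax":0,"ay":0,"az":0},
  ],
)

```text
time: 2.7
ee_pos: [0.568, -0.0847, 0.1255]
ee_rot: [0.0, 0.668, 0.744, 0.0]
contact_force: [-0.7, -0.1, 0.5]
finger_gap: 0.0457
```

```bash
python3 look.py 3 wrist scene; python3 - <<'E'
import cv2
cv2.imwrite("pics/s3z.png",cv2.resize(cv2.imread("pics/scene3.png")[120:260,180:330],None,fx=4,fy=4,interpolation=2))
E
```

```text
{'time': 2.8, 'joints': [-0.3517, 0.5181, 1.4828, -0.0, 1.1394, -0.4585], 'ee_pos': [0.5683, -0.0847, 0.1261], 'ee_rot': [0.0006, 0.6683, 0.7439, 0.0002], 'contact_force': [0.5358, -1.0017, 0.9159], 'moment': [-0.0553, 0.0326, -0.0188], 'finger_gap': 0.0456}
```

View pics/wrist3.png

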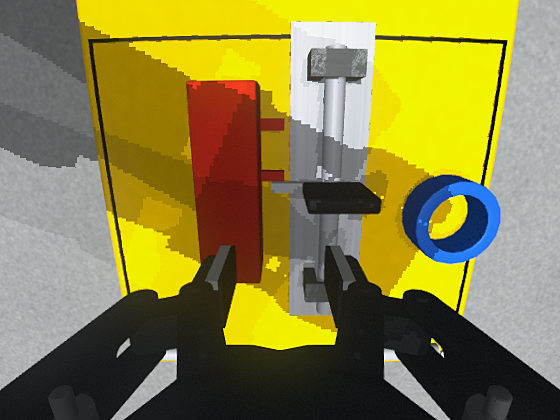

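View pics/s3z.png

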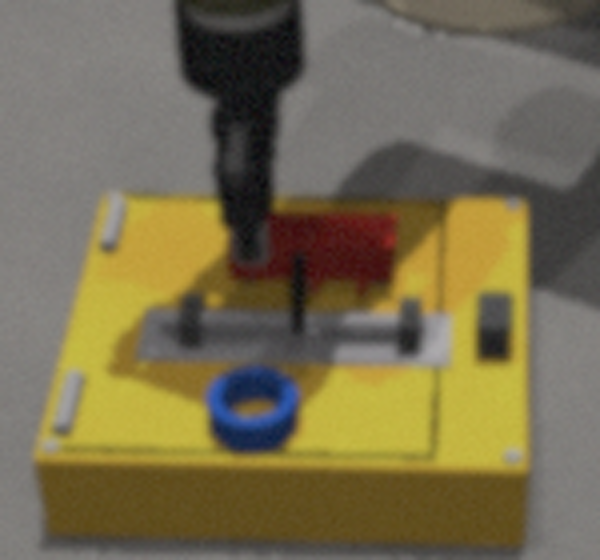

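Emit:
arm_command(
  moves=[
    {"tx":0,"ty":0,"tz":-0.5,"ax":0,"ay":0,"az":0},
    {"tx":0,"ty":0,"tz":-1.0,"ax":0,"ay":0,"az":0},
    {"tx":0,"ty":0,"tz":-1.3,"ax":0,"ay":0,"az":0},
    {"tx":0,"ty":0,"tz":-1.3,"ax":0,"ay":0,"az":0},
  ],
)

```text
time: 3.2
ee_pos: [0.5679, -0.0844, 0.1119]
ee_rot: [-0.0, 0.668, 0.744, -0.0]
contact_force: [1.1, -0.1, 0.7]
finger_gap: 0.0455
```

Emit:
arm_command(
  moves=[
    {"tx":0,"ty":0,"tz":-0.2,"ax":0,"ay":0,"az":0},
    {"tx":0,"ty":0,"tz":-0.2,"ax":0,"ay":0,"az":0},
  ],
)

```text
time: 3.4
ee_pos: [0.5681, -0.0845, 0.1103]
ee_rot: [0.0, 0.668, 0.744, 0.0]
contact_force: [-0.4, 0.4, 2.6]
finger_gap: 0.0453
```

Emit:
arm_command(
  moves=[
    {"tx":0,"ty":0,"tz":-0.2,"ax":0,"ay":0,"az":0},
    {"tx":0,"ty":0,"tz":-0.2,"ax":0,"ay":0,"az":0},
  ],
)

```text
time: 3.6
ee_pos: [0.5681, -0.0845, 0.1083]
ee_rot: [0.0, 0.668, 0.744, 0.0]
contact_force: [-1.5, 0.2, 3.6]
finger_gap: 0.045
```

Emit:
arm_command(
  moves=[
    {"tx":0,"ty":0,"tz":-0.2,"ax":0,"ay":0,"az":0},
    {"tx":0,"ty":0,"tz":-0.2,"ax":0,"ay":0,"az":0},
  ],
)

```text
time: 3.8
ee_pos: [0.5681, -0.0845, 0.1062]
ee_rot: [0.0, 0.668, 0.744, 0.0]
contact_force: [-0.6, 0.2, 3.2]
finger_gap: 0.0453
```

Emit:
arm_command(
  moves=[
    {"tx":0,"ty":0,"tz":-0.2,"ax":0,"ay":0,"az":0},
    {"tx":0,"ty":0,"tz":-0.2,"ax":0,"ay":0,"az":0},
  ],
)

```text
time: 4.0
ee_pos: [0.5681, -0.0845, 0.1042]
ee_rot: [0.0, 0.668, 0.744, 0.0]
contact_force: [-0.3, -0.6, 4.4]
finger_gap: 0.0451
```

Emit:
arm_command(
  moves=[
    {"tx":0,"ty":0,"tz":-0.2,"ax":0,"ay":0,"az":0},
    {"tx":0,"ty":0,"tz":-0.2,"ax":0,"ay":0,"az":0},
  ],
)

```text
time: 4.2
ee_pos: [0.5681, -0.0845, 0.1023]
ee_rot: [0.0, 0.668, 0.744, 0.0]
contact_force: [-2.1, -0.1, 5.7]
finger_gap: 0.0454
```

```bash
python3 - <<'E'
from look import *
f=[]
for i in range(3):
    look("4",("wrist",)); 
d=load("wrist4")
cv2.imwrite("pics/w4z.png",cv2.resize(d["image"][70:300,170:400],None,fx=2.6,fy=2.6,interpolation=2))
E
```

```text
{'time': 4.25, 'joints': [-0.3515, 0.5465, 1.5055, -0.0001, 1.0894, -0.4585], 'ee_pos': [0.5681, -0.0845, 0.1024], 'ee_rot': [0.0001, 0.6683, 0.7439, 0.0], 'contact_force': [-1.2309, -0.2025, 6.8829], 'moment': [0.0051, 0.3878, 0.0516], 'finger_gap': 0.0453}
{'time': 4.3, 'joints': [-0.3515, 0.5465, 1.5055, -0.0001, 1.0894, -0.4585], 'ee_pos': [0.5681, -0.0845, 0.1024], 'ee_rot': [0.0001, 0.6683, 0.7439, 0.0], 'contact_force': [-1.7661, 0.6322, 5.3613], 'moment': [0.0205, 0.3463, -0.0325], 'finger_gap': 0.0455}
{'time': 4.35, 'joints': [-0.3515, 0.5464, 1.5055, -0.0, 1.0895, -0.4585], 'ee_pos': [0.5681, -0.0845, 0.1025], 'ee_rot': [0.0001, 0.6683, 0.7439, 0.0], 'contact_force': [-1.4722, 0.5309, 5.711], 'moment': [0.0198, 0.3123, -0.0547], 'finger_gap': 0.0455}
```

View pics/w4z.png

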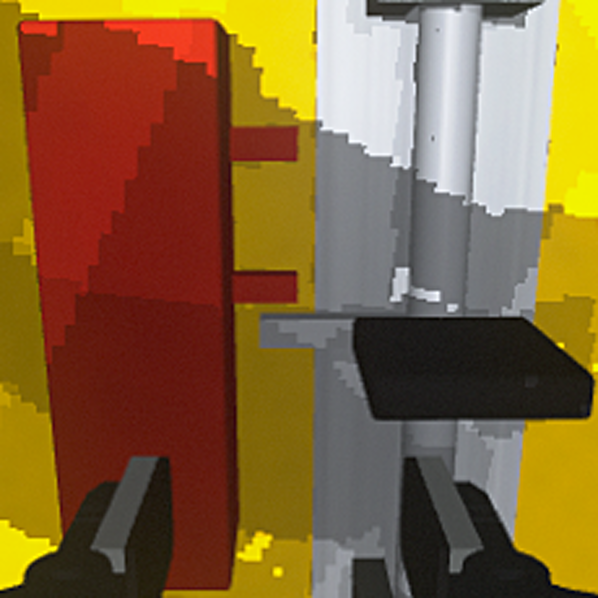

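```bash
python3 - <<'E'
from h import *
g=.1065;c,s=np.cos(g),np.sin(g);A=np.array([[c,-s],[s,c]]);o=np.array([565.9,-59.2])
def edges(n):
    d=load(n);m=masks(d["image"])["red"]
    cs,_=cv2.findContours(m,cv2.RETR_EXTERNAL,cv2.CHAIN_APPROX_NONE);q=max(cs,key=cv2.contourArea).reshape(-1,2)
    t=q[:,1].min(); sub=q[q[:,1]<t+8]; 
    y=t+4; row=q[q[:,1]==y]
    cols=q[(q[:,1]==t)|(q[:,1]==t+1)]
    mid=(sub[:,0].min()+sub[:,0].max())/2
    return d,t,sub[:,0].min(),sub[:,0].max()
for n in("wrist2","wrist3","wrist4"):
    d,t,a,b=edges(n);print(n,t,a,b)
    for z in(.114,.108,.106,.104,.102):
        P=plane(d,[(a-.5,t-.5),(b+.5,t-.5)],z,tcp=d["tcp"],q=d["q"])[:,:2]*1000
        G=(P-o)@A; print(z,np.round(G,1).tolist(),"width",round(np.linalg.norm(P[1]-P[0]),2))
E
```

```text
wrist2 97 224 265
0.114 [[-46.2, 62.6], [-11.8, 62.6]] width 34.37
0.108 [[-47.2, 63.0], [-12.1, 62.9]] width 35.16
0.106 [[-47.6, 63.1], [-12.2, 63.0]] width 35.43
0.104 [[-47.9, 63.2], [-12.2, 63.1]] width 35.69
0.102 [[-48.3, 63.3], [-12.3, 63.2]] width 35.95
wrist3 81 186 256
0.114 [[-46.0, 63.0], [-11.8, 62.7]] width 34.24
0.108 [[-47.8, 63.6], [-12.2, 63.3]] width 35.57
0.106 [[-48.4, 63.8], [-12.4, 63.5]] width 36.01
0.104 [[-49.0, 64.1], [-12.5, 63.7]] width 36.46
0.102 [[-49.5, 64.3], [-12.6, 63.9]] width 36.9
wrist4 78 177 253
0.114 [[-42.9, 61.9], [-11.3, 61.6]] width 31.58
0.108 [[-44.8, 62.6], [-11.8, 62.2]] width 33.02
0.106 [[-45.4, 62.8], [-11.9, 62.5]] width 33.5
0.104 [[-46.1, 63.1], [-12.1, 62.7]] width 33.98
0.102 [[-46.7, 63.3], [-12.3, 62.9]] width 34.46
```

Emit:
arm_command(
  moves=[
    {"tx":0,"ty":0,"tz":-0.05,"ax":0,"ay":0,"az":0},
    {"tx":-0.03,"ty":0.3,"tz":-0.05,"ax":0,"ay":0,"az":0},
    {"tx":-0.06,"ty":0.6,"tz":-0.05,"ax":0,"ay":0,"az":0},
    {"tx":-0.1,"ty":0.9,"tz":-0.05,"ax":0,"ay":0,"az":0},
    {"tx":-0.13,"ty":1.2,"tz":-0.05,"ax":0,"ay":0,"az":0},
    {"tx":-0.16,"ty":1.5,"tz":-0.05,"ax":0,"ay":0,"az":0},
    {"tx":-0.19,"ty":1.75,"tz":-0.05,"ax":0,"ay":0,"az":0},
    {"tx":-0.21,"ty":2.0,"tz":-0.05,"ax":0,"ay":0,"az":0},
  ],
)

```text
time: 5.15
ee_pos: [0.5666, -0.0659, 0.1024]
ee_rot: [0.002, 0.668, 0.744, -0.0]
contact_force: [0.2, -7.5, 5.9]
finger_gap: 0.0452
```

```bash
python3 - <<'E'
from look import *
look("5",("wrist",)); 
d=load("wrist5")
cv2.imwrite("pics/w5z.png",cv2.resize(d["image"][70:300,170:400],None,fx=2.6,fy=2.6,interpolation=2))
E
```

```text
{'time': 5.2, 'joints': [-0.3196, 0.5377, 1.5204, -0.0023, 1.0807, -0.4257], 'ee_pos': [0.5665, -0.0656, 0.1024], 'ee_rot': [0.0017, 0.6682, 0.744, -0.0004], 'contact_force': [0.7122, -5.9743, 5.5087], 'moment': [-1.0806, 0.1209, 0.0414], 'finger_gap': 0.0454}
```

View pics/w5z.png

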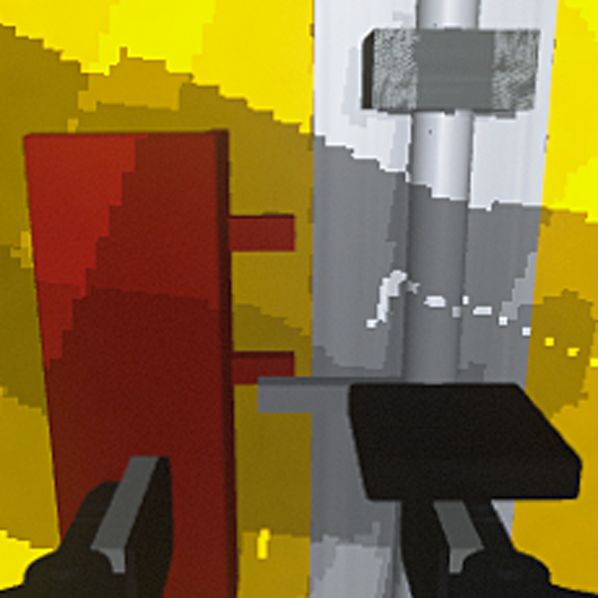

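Emit:
arm_command(
  moves=[
    {"tx":-0.02,"ty":0.2,"tz":-0.05,"ax":0,"ay":0,"az":0},
    {"tx":-0.04,"ty":0.4,"tz":-0.05,"ax":0,"ay":0,"az":0},
    {"tx":-0.06,"ty":0.6,"tz":-0.05,"ax":0,"ay":0,"az":0},
    {"tx":-0.06,"ty":0.6,"tz":-0.05,"ax":0,"ay":0,"az":0},
  ],
)

```text
time: 5.6
ee_pos: [0.5661, -0.0597, 0.1021]
ee_rot: [0.002, 0.668, 0.744, -0.0]
contact_force: [0.5, -5.2, 5.8]
finger_gap: 0.0453
```

```bash
python3 - <<'E'
from look import *
look("6",("wrist",)); 
d=load("wrist6")
cv2.imwrite("pics/w6z.png",cv2.resize(d["image"][70:300,170:400],None,fx=2.6,fy=2.6,interpolation=2))
E
```

```text
{'time': 5.65, 'joints': [-0.3101, 0.5357, 1.5245, -0.002, 1.0783, -0.4162], 'ee_pos': [0.5661, -0.0597, 0.1021], 'ee_rot': [0.0018, 0.6683, 0.7439, -0.0002], 'contact_force': [-0.2312, -5.6012, 6.6813], 'moment': [-0.8747, 0.1221, 0.0579], 'finger_gap': 0.0452}
```

View pics/w6z.png

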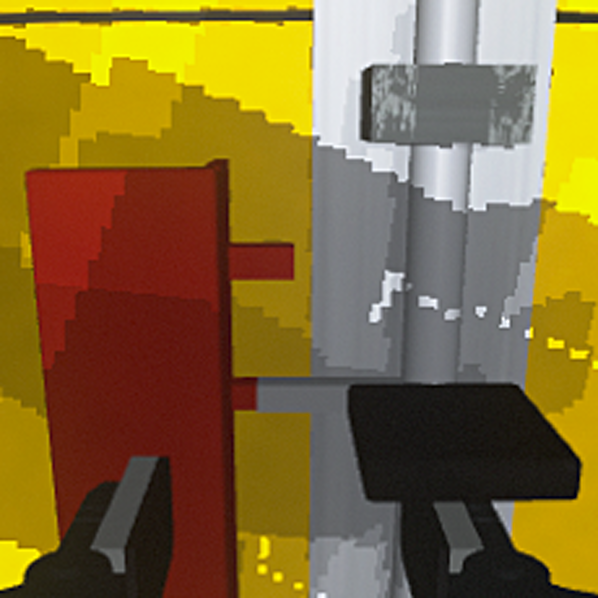

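Emit:
arm_command(
  moves=[
    {"tx":-0.03,"ty":0.3,"tz":0,"ax":0,"ay":0,"az":0},
    {"tx":-0.06,"ty":0.6,"tz":0,"ax":0,"ay":0,"az":0},
    {"tx":-0.1,"ty":0.9,"tz":0,"ax":0,"ay":0,"az":0},
    {"tx":-0.13,"ty":1.2,"tz":0,"ax":0,"ay":0,"az":0},
    {"tx":-0.16,"ty":1.5,"tz":0,"ax":0,"ay":0,"az":0},
    {"tx":-0.19,"ty":1.8,"tz":0,"ax":0,"ay":0,"az":0},
    {"tx":-0.22,"ty":2.1,"tz":0,"ax":0,"ay":0,"az":0},
    {"tx":-0.22,"ty":2.1,"tz":0,"ax":0,"ay":0,"az":0},
  ],
)

```text
time: 6.45
ee_pos: [0.5638, -0.0385, 0.1021]
ee_rot: [0.002, 0.668, 0.744, -0.0]
contact_force: [-0.5, -4.7, 7.3]
finger_gap: 0.0452
```

```bash
python3 - <<'E'
from look import *
look("7",("wrist",)); 
d=load("wrist7")
cv2.imwrite("pics/w7z.png",cv2.resize(d["image"][70:300,170:400],None,fx=2.6,fy=2.6,interpolation=2))
E
```

```text
{'time': 6.5, 'joints': [-0.2748, 0.528, 1.5376, -0.0018, 1.0733, -0.3811], 'ee_pos': [0.5638, -0.0385, 0.102], 'ee_rot': [0.0015, 0.6682, 0.744, -0.0001], 'contact_force': [-0.0748, -5.0439, 5.9986], 'moment': [-0.8147, 0.0994, 0.0481], 'finger_gap': 0.0454}
```

View pics/w7z.png

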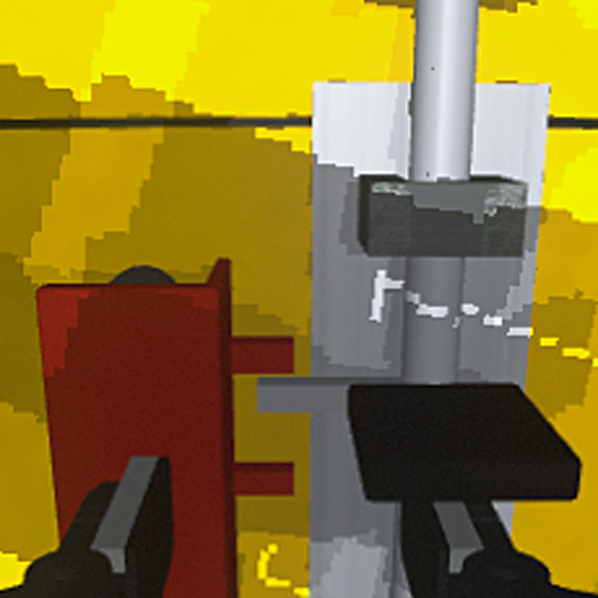

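Emit:
arm_command(
  moves=[
    {"tx":-0.03,"ty":0.3,"tz":0,"ax":0,"ay":0,"az":0},
    {"tx":-0.06,"ty":0.6,"tz":0,"ax":0,"ay":0,"az":0},
    {"tx":-0.1,"ty":0.9,"tz":0,"ax":0,"ay":0,"az":0},
    {"tx":-0.12,"ty":1.1,"tz":0,"ax":0,"ay":0,"az":0},
    {"tx":-0.12,"ty":1.1,"tz":0,"ax":0,"ay":0,"az":0},
  ],
)

```text
time: 7.0
ee_pos: [0.5627, -0.0276, 0.102]
ee_rot: [0.002, 0.668, 0.744, -0.0]
contact_force: [-0.8, -5.3, 6.3]
finger_gap: 0.0449
```

Emit:
arm_command(
  moves=[
    {"tx":-0.01,"ty":0.1,"tz":0,"ax":0,"ay":0,"az":0},
    {"tx":-0.02,"ty":0.2,"tz":0,"ax":0,"ay":0,"az":0},
    {"tx":-0.02,"ty":0.2,"tz":0,"ax":0,"ay":0,"az":0},
  ],
)

```text
time: 7.3
ee_pos: [0.5625, -0.0258, 0.102]
ee_rot: [0.002, 0.668, 0.744, -0.0]
contact_force: [-0.1, -5.9, 6.7]
finger_gap: 0.0452
```

Emit:
arm_command(
  moves=[
    {"tx":-0.01,"ty":0.1,"tz":0,"ax":0,"ay":0,"az":0},
    {"tx":-0.01,"ty":0.1,"tz":0,"ax":0,"ay":0,"az":0},
  ],
)

```text
time: 7.5
ee_pos: [0.5623, -0.0248, 0.102]
ee_rot: [0.002, 0.668, 0.744, -0.0]
contact_force: [-0.0, -6.3, 6.8]
finger_gap: 0.0453
```

```bash
python3 - <<'E'
from look import *
look("8",("wrist",)); 
d=load("wrist8")
cv2.imwrite("pics/w8z.png",cv2.resize(d["image"][70:300,170:400],None,fx=2.6,fy=2.6,interpolation=2))
E
```

```text
{'time': 7.55, 'joints': [-0.2513, 0.5238, 1.5448, -0.0023, 1.0703, -0.3572], 'ee_pos': [0.5624, -0.0248, 0.102], 'ee_rot': [0.0017, 0.6683, 0.7439, -0.0002], 'contact_force': [0.1568, -6.3963, 8.1431], 'moment': [-1.0773, 0.2273, 0.0534], 'finger_gap': 0.045}
```

View pics/w8z.png

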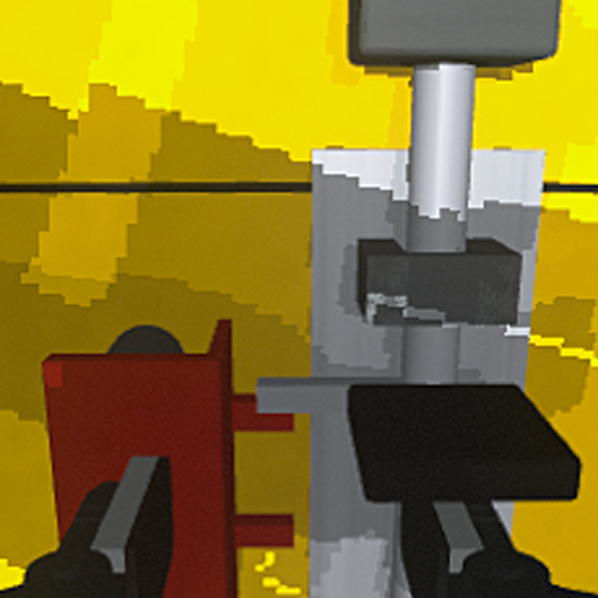

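Emit:
arm_command(
  moves=[
    {"tx":-0.01,"ty":0.1,"tz":0,"ax":0,"ay":0,"az":0},
    {"tx":-0.02,"ty":0.2,"tz":0,"ax":0,"ay":0,"az":0},
    {"tx":-0.02,"ty":0.2,"tz":0,"ax":0,"ay":0,"az":0},
  ],
)

```text
time: 7.85
ee_pos: [0.5623, -0.024, 0.1021]
ee_rot: [0.003, 0.668, 0.744, -0.001]
contact_force: [-0.5, -13.1, 6.4]
finger_gap: 0.0451
```

Emit:
arm_command(
  moves=[
    {"tx":-0.01,"ty":0.1,"tz":0,"ax":0,"ay":0,"az":0},
    {"tx":-0.01,"ty":0.1,"tz":0,"ax":0,"ay":0,"az":0},
  ],
)

```text
time: 8.05
ee_pos: [0.5623, -0.024, 0.1021]
ee_rot: [0.003, 0.669, 0.744, -0.001]
contact_force: [-0.7, -19.0, 6.0]
finger_gap: 0.0451
```

Emit:
arm_command(
  moves=[
    {"tx":-0.01,"ty":0.1,"tz":0,"ax":0,"ay":0,"az":0},
    {"tx":-0.01,"ty":0.1,"tz":0,"ax":0,"ay":0,"az":0},
  ],
)

```text
time: 8.25
ee_pos: [0.5623, -0.0239, 0.1021]
ee_rot: [0.004, 0.669, 0.743, -0.002]
contact_force: [-0.2, -22.0, 5.8]
finger_gap: 0.045
```

```bash
python3 - <<'E'
from look import *
look("9",("wrist","scene")); 
d=load("wrist9")
a=cv2.resize(d["image"][70:300,170:400],None,fx=2.6,fy=2.6,interpolation=2)
cv2.imwrite("pics/w9z.png",a)
cv2.imwrite("pics/s9z.png",cv2.resize(load("scene9")["image"][140:250,190:320],None,fx=5,fy=5,interpolation=2))
E
```

```text
{'time': 8.35, 'joints': [-0.2476, 0.523, 1.5458, -0.0074, 1.0682, -0.3496], 'ee_pos': [0.5623, -0.0239, 0.1021], 'ee_rot': [0.0036, 0.6688, 0.7434, -0.0018], 'contact_force': [-0.3893, -22.6889, 4.9339], 'moment': [-3.6114, 0.2414, -0.3622], 'finger_gap': 0.0454}
```

View pics/w9z.png

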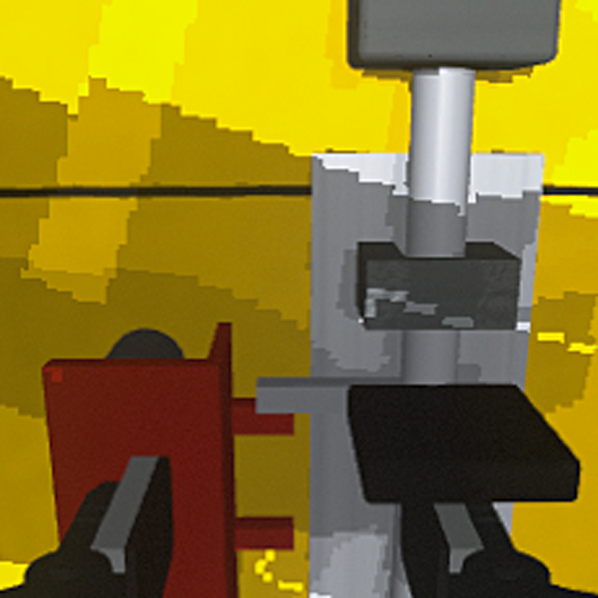

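View pics/s9z.png

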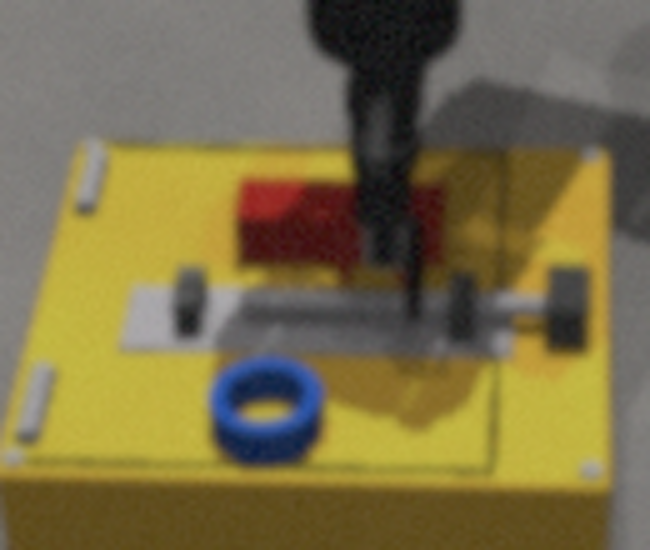

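```bash
python3 - <<'E'
from h import *
g=.1065;c,s=np.cos(g),np.sin(g);A=np.array([[c,-s],[s,c]]);o=np.array([565.9,-59.2])
for n,row,k in(("wrist2",175.2,None),("wrist4",70+417/2.6,None),("wrist9",70+501/2.6,None)):
    d=load(n);x=318
    P=plane(d,[(x,row)],.128,tcp=d["tcp"],q=d["q"])[:,:2]*1000
    print(n,(P-o)@A)
d=load("wrist9")  # keeper near bottom edge top z .098 ; guide top z .094
for nm,px,z in(("keeper top near edge",(350,70+52/2.6),.098),("guide top near edge",(340,70+328/2.6),.094),("pin near edge",(285,70+412/2.6),.09),("tooth far edge",(270,70+400/2.6),.095),("tooth near edge",(270,70+434/2.6),.095)):
    print(nm,((plane(d,[px],z,tcp=d["tcp"],q=d["q"])[:,:2]*1000-o)@A))
E
```

```text
wrist2 [[31.57216039  0.08022415]]
wrist4 [[15.25444139  0.52971357]]
wrist9 [[16.38572586 46.84918641]]
keeper top near edge [[ 32.43700902 118.75724315]]
guide top near edge [[31.25443653 67.08702437]]
pin near edge [[ 2.90582077 47.70914731]]
tooth far edge [[-5.11264955 52.3144566 ]]
tooth near edge [[-5.20254754 44.85134239]]
```

Emit:
arm_command(
  moves=[
    {"tx":0.02,"ty":-0.2,"tz":0,"ax":0,"ay":0,"az":0},
    {"tx":0.04,"ty":-0.4,"tz":0,"ax":0,"ay":0,"az":0},
    {"tx":0.06,"ty":-0.6,"tz":0,"ax":0,"ay":0,"az":0},
    {"tx":0.06,"ty":-0.6,"tz":0,"ax":0,"ay":0,"az":0},
  ],
)

```text
time: 8.75
ee_pos: [0.5622, -0.0253, 0.1016]
ee_rot: [0.0, 0.668, 0.744, 0.001]
contact_force: [-0.6, 2.3, 5.3]
finger_gap: 0.0451
```

```bash
python3 - <<'E'
from look import *
look("10",("wrist",)); 
d=load("wrist10")
cv2.imwrite("pics/w10z.png",cv2.resize(d["image"][70:300,170:400],None,fx=2.6,fy=2.6,interpolation=2))
E
```

```text
{'time': 8.8, 'joints': [-0.2534, 0.5245, 1.5445, 0.0008, 1.0715, -0.3605], 'ee_pos': [0.5622, -0.0253, 0.1017], 'ee_rot': [0.0003, 0.6684, 0.7438, 0.0006], 'contact_force': [-0.7909, 3.1702, 5.9654], 'moment': [0.3057, 0.1116, 0.0184], 'finger_gap': 0.0454}
```

View pics/w10z.png

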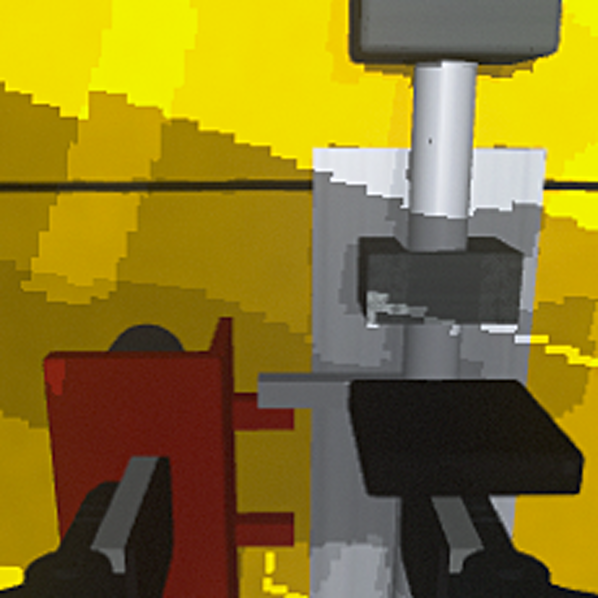

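Bolt still home, with the tab moved up slightly relative to the hand (row 498→493) and the push force gone. Now I'll raise the hand straight up.

Emit:
arm_command(
  moves=[
    {"tx":0,"ty":0,"tz":0.4,"ax":0,"ay":0,"az":0},
    {"tx":0,"ty":0,"tz":0.8,"ax":0,"ay":0,"az":0},
    {"tx":0,"ty":0,"tz":1.2,"ax":0,"ay":0,"az":0},
    {"tx":0,"ty":0,"tz":2,"ax":0,"ay":0,"az":0},
    {"tx":0,"ty":0,"tz":4,"ax":0,"ay":0,"az":0},
    {"tx":0,"ty":0,"tz":7,"ax":0,"ay":0,"az":0},
    {"tx":0,"ty":0,"tz":10,"ax":0,"ay":0,"az":0},
    {"tx":0,"ty":0,"tz":13,"ax":0,"ay":0,"az":0},
  ],
)

```text
time: 9.6
ee_pos: [0.5614, -0.0255, 0.2326]
ee_rot: [-0.0, 0.668, 0.744, -0.0]
contact_force: [-0.2, 0.2, -1.1]
finger_gap: 0.0452
```

```bash
python3 - <<'E'
from look import *
look("11"); 
d=load("wrist11")
cv2.imwrite("pics/w11z.png",cv2.resize(d["image"][60:260,190:390],None,fx=3,fy=3,interpolation=2))
E
```

```text
{'time': 9.75, 'joints': [-0.2537, 0.3937, 1.38, -0.0002, 1.3648, -0.3606], 'ee_pos': [0.5622, -0.0257, 0.233], 'ee_rot': [0.0014, 0.6683, 0.7439, 0.0006], 'contact_force': [-0.466, 0.9722, -2.0206], 'moment': [0.0041, 0.0095, 0.0035], 'finger_gap': 0.0452}
```

View pics/w11z.png

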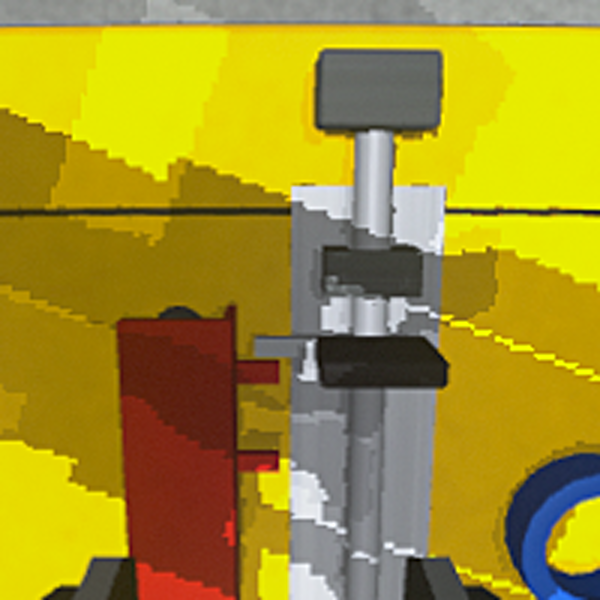

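View pics/scene11.png

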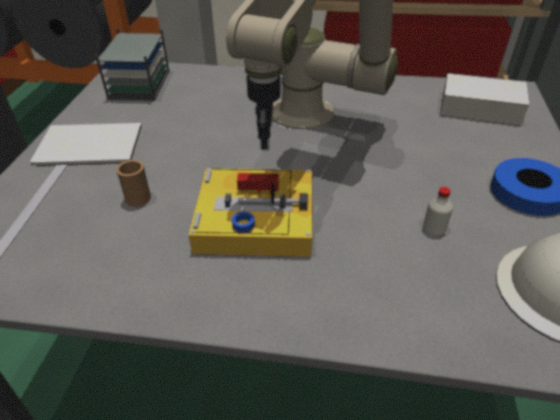

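```bash
python3 - <<'E'
from h import *
g=.1065;c,s=np.cos(g),np.sin(g);A=np.array([[c,-s],[s,c]]);o=np.array([565.9,-59.2])
d=load("wrist11");k=dict(tcp=d["tcp"],q=d["q"])
for z in(.114,.108,.104,.102):
    P=plane(d,[(190+118/3,60+320/3),(190+236/3,60+320/3)],z,**k)[:,:2]*1000;print(z,np.round((P-o)@A,1).tolist(),np.linalg.norm(P[1]-P[0]))
P=plane(d,[(190+322/3,60+386/3),(190+446/3,60+386/3)],.128,**k)[:,:2]*1000;print("tab back",(P-o)@A)
for n in("scene0","scene11"):
    e=load(n);m=masks(e["image"])
    for cc in("blue","red"):
        cs,_=cv2.findContours(m[cc],cv2.RETR_EXTERNAL,cv2.CHAIN_APPROX_NONE);print(n,cc,[cv2.boundingRect(q) for q in cs if cv2.contourArea(q)>40])
print(cv2.absdiff(load("scene0")["image"][155:215,110:160],load("scene11")["image"][155:215,110:160]).mean())
E
```

```text
0.114 [[-45.1, 62.8], [-10.8, 62.7]] 34.30704915968112
0.108 [[-46.1, 61.8], [-11.0, 61.8]] 35.09337999701743
0.104 [[-46.8, 61.2], [-11.2, 61.1]] 35.61760055524167
0.102 [[-47.2, 60.8], [-11.3, 60.8]] 35.87971083435374
tab back [[13.61019139 46.41039617]
 [48.45811456 46.40606878]]
scene0 blue [(233, 212, 20, 20), (494, 158, 66, 57)]
scene0 red [(440, 187, 10, 8), (238, 174, 40, 9)]
scene11 blue [(232, 212, 22, 20), (494, 158, 66, 57)]
scene11 red [(440, 187, 10, 8), (238, 174, 30, 9)]
6.905
```

```bash
python3 -c "
from plant import r
print(r.sense()['contact_force'],r.sense()['joint_vel']); print(r.sign_off())"
```

```text
[-0.46601649  0.97220606 -2.02063997] [-0.00137956  0.03732638  0.05899989  0.00120083 -0.022139    0.00106631]
the job is handed in; nothing more can be done
None
```

The hatch is locked and handed in at about 9.8 s. I pressed the red catch down about 9 mm with one fingertip. Holding it there, I pushed the black tab with the other until the bolt stopped. I then eased off, let the catch spring up and lifted the hand about 13 cm straight up.

**Bolt:** it met its stop, with the push force rising from about 6 N to 22 N. In the last wrist picture the tab's back edge is at guard y ≈ 46.4 mm, which is about 50 mm of travel. The cross pin is past the second tooth.

**Catch:** its top is back at about 114 mm, measuring 34.3 mm wide at that height, the same as before it was pressed.

**Other objects:** the tape roll and the bottle's red cap show in the same pixels as at the start, within 2 px. I checked the cardboard core only by eye and a simple picture difference. That difference averaged about 7 grey levels, so it doesn't prove anything either way; the core looks unmoved.

**Disagreement:** the estimates of how far the catch was pressed differed, at about 7–8 mm from the force and about 10 mm from the pictures. All were above the 6 mm needed, and the pin passed both teeth without catching.

**At hand-in:** the force reading was about 2 N with the hand in the air, slightly above the roughly 1 N of noise seen earlier.

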